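Lock the die plate with the nut that fits the press stud

ROBOT

A 6-joint arm with a two-finger parallel gripper is mounted at the origin on the work surface. World frame = base frame: x ahead of the robot, y to its left, z up, the work surface at z = 0. Lengths are in mm, angles in rad, forces in N, time in s.
With the tool pointing down it reaches from about 275 to 750 mm from the base axis. Payload 10.2 kg.
Tool frame: the origin (TCP) lies at the very end of the fingers, on their centre line; the grasp point (between the pads) lies 19 mm behind it (ctrl.tcp_to_grasp is the distance from the TCP to the grasp point, in mm); z points along the fingers, x is the direction in which the jaws open and shut, and the axes are right-handed (so a half turn about z gives the same grasp; the last joint's range is limited). The gripper opens to 85 mm and grips with 20 to 120 N. Pads are 22 mm wide; open, the fingers measure 114 mm over their backs; the gripper's body (76 mm by 85 mm) begins 54 mm behind the grasp point. The pads swing forward as they close: fully open they stand 13 mm farther back than shut.
Start: joints at [1.112, 0.313, 1.498, -0, 1.331, -0.223], TCP at [122.664, 510.475, 210.894] pointing down, gripper open.
Joint ranges: [-2.94, 2.94], [-0.97, 2.17], [0.19, 2.56], [-1.23, 4.37], [0.02, 3.11], [-2.88, 2.88]. Speed limits (rad/s): [2.39, 2.39, 3.01, 3.14, 3.14, 3.14].

INTERFACE

Orientations are given as a unit quaternion [w, x, y, z].
In Python, from rig import monitor, vision, order, ctrl gives the robot as it stands. The module is installed in compiled form; this text tells all that it offers.
- The arm moves only by the shell command python3 -m pendant 'ROWS' [FORCE]. ROWS is JSON, a list that holds one entry, the list of rows, each a list of 5 numbers: the closure, from -1 (fully open) to 1 (shut), then the shift along the world's x, y, z in m, then the turn about the world's z in degrees. In form: [[[fingers, dx, dy, dz, spin], ...]]. A call has 1 to 20 rows; each row is the pose to reach, as a shift and turn from the pose commanded when the call began; what a row does not reach only later rows make up. A row lasts 1/10 s, in which the tool goes at most 50 mm and 8.59 degrees, less where a joint would pass 70% of its speed; a pose out of reach is approached as far as the arm can. A call with a gripper value outside its range is refused whole. The fingers move at their own pace and stop on an object; FORCE is the grip in N (left out, the last holds). Time passes only in rows, so rows that repeat a pose let the fingers close. It gives the time, the measured TCP pose, the force and the opening at its end, in the units of the state.
- monitor.sense(): the state, without advancing time (a new reading comes with each control period).
- vision.capture(name): name is "side" or "top"; returns (picture, depth): 420x560x3 uint8, red, green, blue; 420x560 float32, mm along the optical axis (not along the pixel's ray), 0 where there is no reading.
- vision.camera_info(name): a dict with "fov_y" (degrees; the focal length in pixels is half the picture's height over the tangent of half this angle, whatever the lens; pixels are square), "cx", "cy" (the principal point, pixels), "R" (3x3) and "t" (3): a world point X has camera coordinates R X + t. Camera axes: x right, y down, z forward; pixel columns grow to the right and rows downward; lengths in mm; the calibration is good to about 2 mm. A picture is of the moment at which its call begins. camera_info takes no time and is no camera call.
- order.finish_job(): hands the job in, once; it reports no verdict.
The state is a dict: "time_s": time; "joints": joint angles; "dq": joint speeds; "tau": joint torques, N m; "eef_pos": TCP position; "ee_rot": TCP orientation; "force": force on the tool from outside, world axes, zero at the start; "wrist_torque": the same for the moment, N m; "grip_width": opening from 0.0 (shut) to 1.0 (fully open).
Only numpy, scipy, OpenCV 4.12 (cv2) and the standard library are available. Lean on these libraries where they do the work, as an engineer would, in place of code of your own. Each camera call takes 0.05 s, during which the arm holds its last target.

TASK

Three brass quarter-turn nuts lie on the desk, but only one has an opening that lets the red hammer-head of the stud on the lever press through. Put that nut over the stud with its slot in line with the head, flat down on the die plate, then give it a quarter turn so that the head lies across the slot and locks it, and let go.

Things in the scene. Friction and masses are not known exactly. Their poses are not given: they have to be found in the camera images.
- nut_a_center (a point): Loose square brass nut, 52 x 52 x 24 mm, about 0.3 kg, lying flat on the desk; open right through by a slot 40 mm long and 22 mm wide. The point is the nut's centre, 12 mm above its underside, in the middle of the slot; x runs along the slot's length, y across it, z up.
- nut_b_center (a point): Loose square brass nut of the same outside size, 52 x 52 x 24 mm, about 0.3 kg; its opening is a square hole 20 x 20 mm right through. The point is its centre, 12 mm above its underside; x and y run along its sides, z up.
- nut_c_center (a point): Loose square brass nut of the same outside size, 52 x 52 x 24 mm, about 0.3 kg; its opening is a slit 40 mm long (along x) and only 7 mm wide (along y) right through. The point is its centre, 12 mm above its underside; z up.
- stud (a point): Fixed stud on the black lever press's steel die plate. Point: on its axis at the plate's top face (30 mm above the desk), z up. Round neck 12 mm thick, 28 mm high, then a red head 30 mm long (x), 12 wide (y), 8 thick; top 36 mm above the point. A 24 mm nut turns freely under the head. Plunger and column (0.31 m tall) stand 150 mm or more off in -y; base 22 mm high, to 65 mm in other directions.
There are look-alikes about, which are no part of the job. What is shaped like the part that bears nut_a_center but blue, green or purple is not meant.

How it is judged:
By the outcome, as a careful person would: the job done as asked, in the order asked, and still so for the second after the job is handed in, with the robot touching nothing.
It also fails if it takes over 38 s, if anything falls off the work surface, if the arm or the gripper's body presses on something with over 40 N, if the wrist force passes 120 N, or if a joint passes its speed limit or range.

## Working session

There is one attempt and no reset: what is moved stays moved. The work goes in short steps, Python scripts to look and compute and a shell command to move; the robot and the scene stay as the last step left them, time stands still between calls to the robot, and variables do not carry over. Pictures are saved under pics/ and viewed, and the job is handed in when it is done.

```bash
mkdir -p pics
cat > h.py <<'E'
import numpy as np, cv2
from rig import monitor, vision, order, ctrl
def cap(name,out):
    p,d=vision.capture(name)
    np.savez('pics/%s.npz'%out,p=p,d=d)
    cv2.imwrite('pics/%s.png'%out,p[:,:,::-1]); return p,d
def load(out):
    z=np.load('pics/%s.npz'%out); return z['p'],z['d']
def world(name,u,v,d=None,z=None):
    c=vision.camera_info(name); f=210/np.tan(np.radians(c['fov_y'])/2)
    R=np.array(c['R']);t=np.array(c['t'])
    r=np.array([(u-c['cx'])/f,(v-c['cy'])/f,1.])
    if d is None:
        C=-R.T@t; w=R.T@r; d=(z-C[2])/w[2]
    return R.T@(r*d-t)
def crop(out,u0,v0,u1,v1,s,new):
    p,d=load(out); im=cv2.resize(p[v0:v1,u0:u1],None,fx=s,fy=s,interpolation=cv2.INTER_CUBIC)
    cv2.imwrite('pics/%s.png'%new,im[:,:,::-1])
E
python3 - <<'E'
from h import *
for n in('top','side'):
    print(vision.camera_info(n)); cap(n,n+'0')
print(monitor.sense())
E
```

```text
{'fov_y': 47.54828304545897, 'cx': 271.1813047586478, 'cy': 212.42168795598403, 'R': array([[ 0.02191536, -0.99972681, -0.0081253 ],
       [-0.98567817, -0.02024671, -0.16741749],
       [ 0.16720725,  0.01167795, -0.98585261]]), 't': array([124.76788025, 601.43394666, 807.95175983])}
{'fov_y': 45.47554845229972, 'cx': 278.53278437697196, 'cy': 211.9596209608987, 'R': array([[-0.994607  , -0.10364856,  0.00372789],
       [-0.07983192,  0.74212823, -0.66548671],
       [ 0.06621017, -0.66219534, -0.74640039]]), 't': array([591.6570003 , -34.1669775 , 964.98228102])}
{'time_s': 0.1, 'joints': array([ 1.11164361e+00,  3.13377396e-01,  1.49830569e+00, -1.84457044e-05,
        1.33097847e+00, -2.23397293e-01]), 'dq': array([ 0.00049095, -0.00259962, -0.00146374, -0.00038329, -0.00061146,
       -0.00102895]), 'tau': array([ 1.57031638e-03, -4.12899613e+01, -2.60140997e+01, -2.06398172e-04,
        3.07659109e-03,  6.09294989e-05]), 'eef_pos': array([122.54073584, 510.26577855, 210.42169301]), 'ee_rot': array([ 2.37722831e-04,  7.85357549e-01,  6.19042192e-01, -4.78750810e-04]), 'force': array([ 0.09067705,  0.81500072, -0.2561295 ]), 'wrist_torque': array([0.02041319, 0.08260858, 0.00762915]), 'grip_width': 1.0019754665695464}
```

View pics/top0.png

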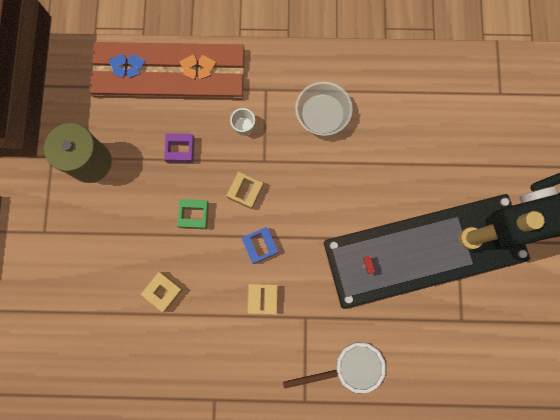

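View pics/side0.png

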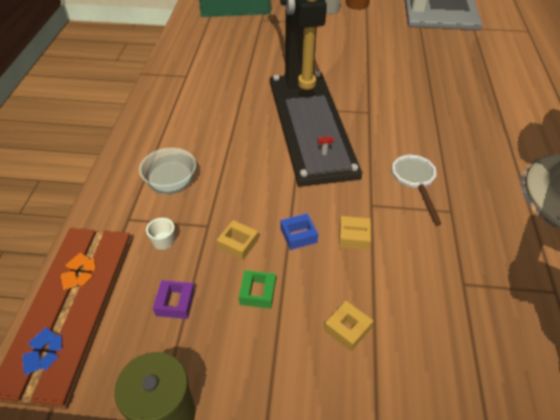

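The yellow nut with the wide slot (nut_a) is at top (245,190). The square-hole nut is at (161,292), the slit nut at (263,299) and the red head at (369,265). I'll enlarge the first and last.

Run:
```python
from h import *
crop('top0',215,160,275,220,9,'c1')
crop('top0',335,230,405,300,8,'c2')
crop('side0',210,210,270,265,9,'c3')
crop('side0',290,120,360,185,8,'c4')
p,d=load('top0')
print(d[180:200:3,225:266:3].round(0))
print(d[255:277:2,358:382:2].round(0))
```

```text
[[927. 926. 925. 901. 898. 900. 905. 920. 903. 899. 898. 923. 925. 924.]
 [924. 923. 923. 901. 899. 900. 920. 924. 922. 921. 898. 898. 897. 924.]
 [922. 921. 897. 898. 897. 902. 920. 924. 923. 923. 897. 897. 898. 922.]
 [921. 923. 896. 896. 896. 916. 920. 924. 919. 896. 896. 897. 915. 920.]
 [920. 897. 894. 890. 901. 919. 918. 921. 919. 896. 897. 896. 920. 917.]
 [917. 895. 896. 894. 914. 919. 919. 922. 895. 894. 890. 912. 920. 919.]
 [920. 914. 893. 896. 892. 916. 918. 918. 892. 894. 893. 917. 918. 915.]]
[[871. 867. 865. 868. 869. 870. 869. 865. 870. 867. 867. 866.]
 [868. 867. 868. 833. 833. 830. 832. 870. 864. 866. 867. 867.]
 [866. 866. 867. 834. 831. 831. 830. 867. 869. 868. 867. 867.]
 [868. 868. 867. 837. 830. 832. 830. 864. 867. 864. 867. 864.]
 [864. 866. 867. 855. 829. 829. 827. 832. 865. 867. 863. 866.]
 [865. 865. 866. 847. 830. 829. 831. 830. 863. 865. 865. 866.]
 [863. 865. 864. 851. 832. 824. 830. 830. 864. 863. 864. 866.]
 [867. 864. 866. 866. 865. 828. 829. 826. 829. 865. 863. 863.]
 [863. 864. 865. 865. 863. 831. 827. 826. 827. 865. 862. 863.]
 [864. 861. 862. 864. 865. 828. 830. 864. 865. 862. 861. 859.]
 [861. 859. 864. 862. 860. 866. 861. 862. 863. 861. 861. 861.]]
```

View pics/c1.png

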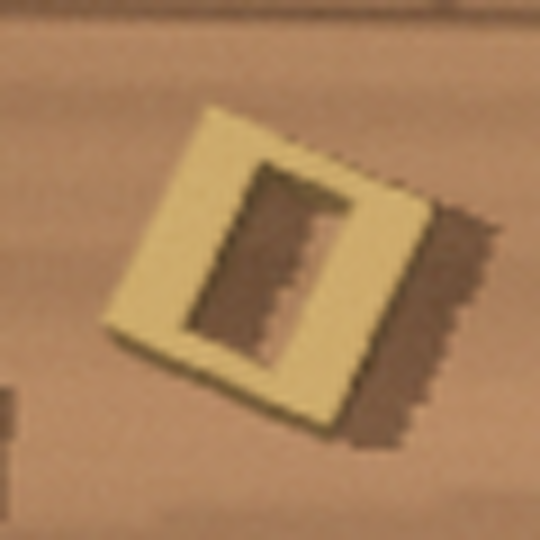

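View pics/c2.png

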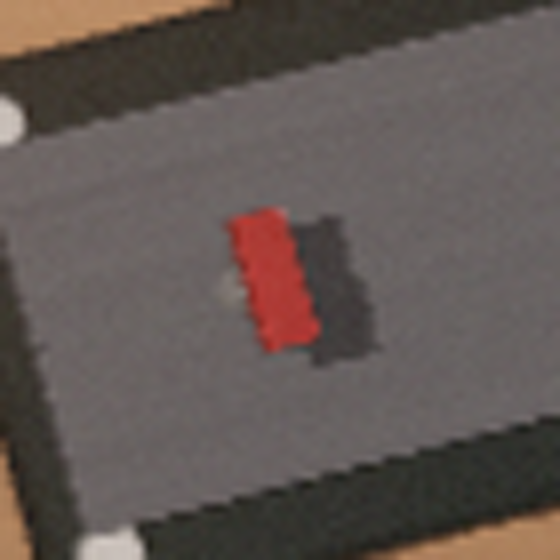

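View pics/c3.png

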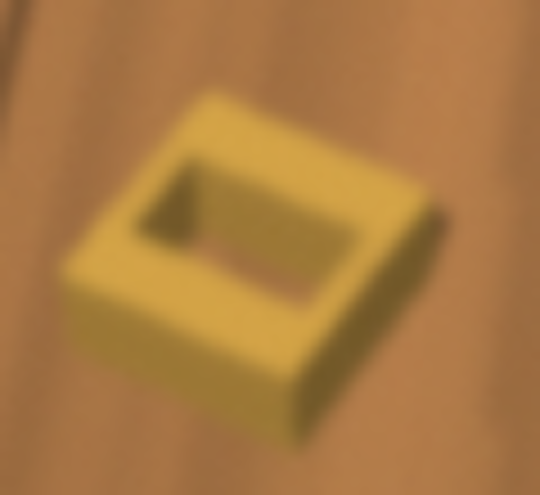

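View pics/c4.png

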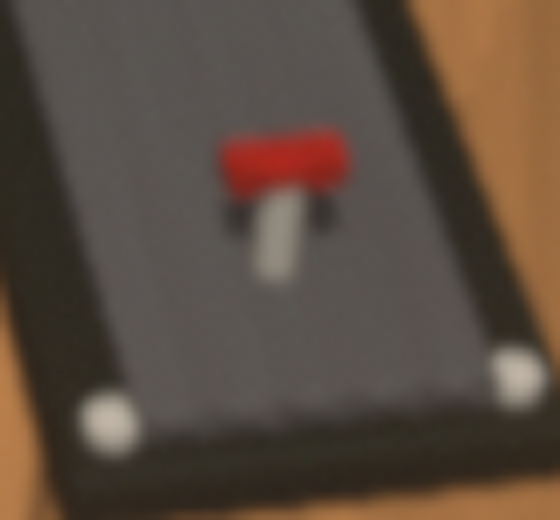

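```bash
cat > m.py <<'E'
from h import *
def quad(name,pts,o,s,z):
    P=np.array([world(name,o[0]+(x+.5)/s-.5,o[1]+(y+.5)/s-.5,z=z)[:2] for x,y in pts]); return P
def rep(P,l):
    e=np.roll(P,-1,0)-P
    print(l,'c',P.mean(0).round(1),'edges',np.linalg.norm(e,axis=1).round(1),'ang',(np.degrees(np.arctan2(e[:,1],e[:,0]))%180).round(1))
E
python3 - <<'E'
from m import *
rep(quad('top',[(210,105),(433,205),(330,432),(105,322)],(215,160),9,24),'nut top')
rep(quad('side',[(213,92),(437,200),(292,375),(62,268)],(210,210),9,24),'nut side')
rep(quad('top',[(230,215),(285,208),(320,340),(268,352)],(335,230),8,66),'head top')
rep(quad('side',[(225,145),(343,132),(350,165),(232,190)],(290,120),8,66),'head side(rough)')
# depth-based head
for n in('top','side'):
    p,d=load(n+'0'); p=p.astype(int)
    m=(p[...,0]>130)&(p[...,1]<70)&(p[...,2]<70)
    v,u=np.nonzero(m)
    k=(u>290)&(u<400)&(v>100)&(v<300)
    W=np.array([world(n,a,b,d[b,a]) for a,b in zip(u[k],v[k])])
    w=W[(W[:,2]>60)&(W[:,2]<72)]
    print(n,len(w),np.median(W,0).round(1), cv2.minAreaRect(w[:,:2].astype(np.float32)))
    if n=='top':
        W=np.array([world(n,a,b,z=66) for a,b in zip(u[k],v[k])]); print(cv2.minAreaRect(W[:,:2].astype(np.float32)))
for uv in ((260,245),(247,122),(323,110),(350,300),(335,245),(472,238)): print(uv,world('top',*uv,z=10).round(0))
E
```

```text
nut top c [646.7 188.9] edges [51.6 52.6 52.5 51.1] ang [ 66.5 157.5  64.9 156.6]
nut side c [646.2 191.3] edges [52.5 49.6 51.6 51.4] ang [154.5  64.5 156.5  65.5]
head top c [508.2 -34.5] edges [12.1 29.3 11.6 30.5] ang [ 98.4  14.2 104.1  15. ]
head side(rough) c [506.9 -29.6] edges [29.4 12.4 30.4 16.7] ang [15.8 99.7 23.8 98.7]
top 112 [507.3 -34.6  63.6] ((508.56005859375, -34.786964416503906), (29.295124053955078, 11.677337646484375), 16.18695640563965)
((508.212890625, -33.75199890136719), (29.164649963378906, 12.377664566040039), 16.110929489135742)
side 77 [507.8 -30.7  64.7] ((507.84295654296875, -33.072147369384766), (28.73175048828125, 14.065794944763184), 9.917235374450684)
(260, 245) [543. 158.  10.]
(247, 122) [784. 189.  10.]
(323, 110) [811.  41.  10.]
(350, 300) [446. -10.  10.]
(335, 245) [546.  18.  10.]
(472, 238) [ 565. -238.   10.]
```

Nut_a is at about (646.5,189.5) with slot yaw −23°. The stud is at (508.3,−34) with head yaw about 15°. I'll grip across the slot, jaw yaw 66.8°, so a spin of −9.7°.

```bash
python3 -m pendant '[[[-1,0.524,-0.3205,-0.1,-9.7],[-1,0.524,-0.3205,-0.1,-9.7],[-1,0.524,-0.3205,-0.1,-9.7],[-1,0.524,-0.3205,-0.1,-9.7],[-1,0.524,-0.3205,-0.1,-9.7],[-1,0.524,-0.3205,-0.1,-9.7],[-1,0.524,-0.3205,-0.1,-9.7],[-1,0.524,-0.3205,-0.1,-9.7],[-1,0.524,-0.3205,-0.1,-9.7],[-1,0.524,-0.3205,-0.1,-9.7],[-1,0.524,-0.3205,-0.1,-9.7],[-1,0.524,-0.3205,-0.1,-9.7],[-1,0.524,-0.3205,-0.1,-9.7],[-1,0.524,-0.3205,-0.1,-9.7],[-1,0.524,-0.3205,-0.1,-9.7],[-1,0.524,-0.3205,-0.1,-9.7]]]' 50
python3 - <<'E'
from h import *
cap('side','side1'); s=monitor.sense(); q=s['ee_rot']; print(s['eef_pos'],q,np.degrees(2*np.arctan2(q[2],q[1])))
E
```

```text
time_s: 1.7
eef_pos: [645.9, 190.9, 111.2]
ee_rot: [-0.0, 0.835, 0.551, -0.0]
force: [0.4, -0.1, 0.6]
grip_width: 1.001
[645.91370568 190.99553103 111.37557518] [-2.79344514e-05  8.34535226e-01  5.50954577e-01  9.61141588e-05] 66.86505161493989
```

View pics/side1.png

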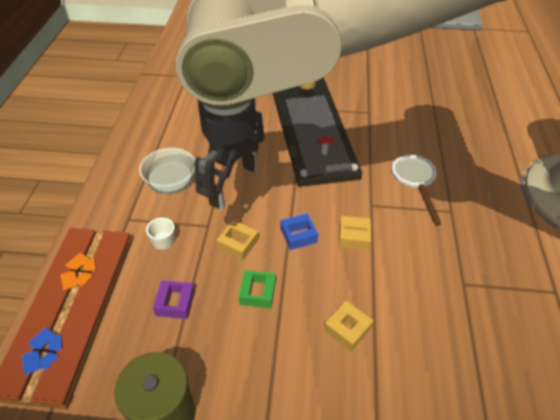

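The open jaws hang above nut_a at (237,238), with the stud in view at (325,142). Next I go down and grip.

```bash
python3 -m pendant '[[[-1,0,0,-0.04,0],[-1,0,0,-0.07,0],[-1,0,0,-0.095,0],[-1,0,0,-0.106,0],[-1,0,0,-0.106,0],[-1,0,0,-0.106,0],[1,0,0,-0.106,0],[1,0,0,-0.106,0],[1,0,0,-0.106,0],[1,0,0,-0.106,0],[1,0,0,-0.106,0],[1,0,0,-0.106,0],[1,0,0,-0.106,0],[1,0,0,-0.106,0],[1,0,0,-0.106,0],[1,0,0,-0.106,0]]]' 50
```

```text
time_s: 3.35
eef_pos: [646.7, 190.0, 4.9]
ee_rot: [-0.0, 0.835, 0.55, -0.0]
force: [0.1, 0.5, -0.9]
grip_width: 0.0
```

Run:
```python
from h import *
cap('side','side2');cap('top','top2');crop('side2',180,150,300,270,5,'c5');crop('top2',180,130,320,250,5,'c6')
```

```text
(no output)
```

View pics/c5.png

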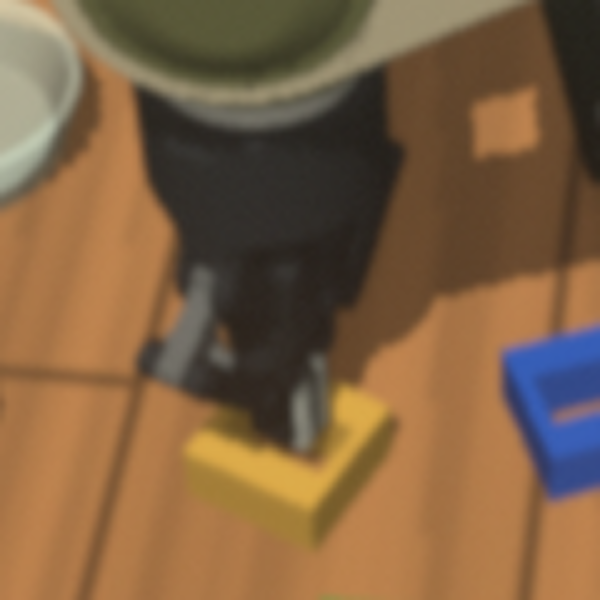

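View pics/c6.png

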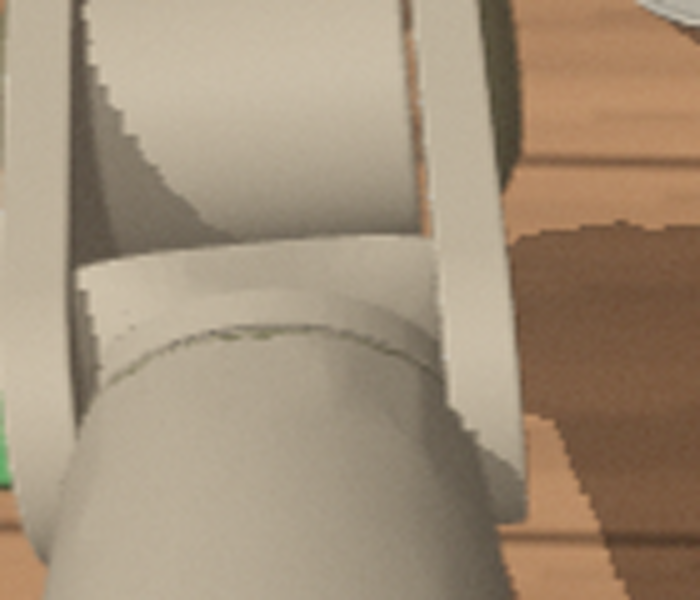

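The fingers shut inside the slot: they rode over the nut's rim. The nut did not move. I'll measure where the open finger tips really sit.

Run:
```python
from h import *
crop('side1',180,110,290,250,4,'c7')
p,d=load('side1')
P=[]
for v in range(130,212):
  for u in range(190,270):
    if d[v,u]>0:
        w=world('side',u,v,d[v,u])
        if w[2]>60: P.append((u,v,*w))
P=np.array(P); o=np.argsort(P[:,4])[:25]; print(P[o].round(0))
k=P[(P[:,0]>240)]; o=np.argsort(k[:,4])[:15]; print(k[o].round(0))
```

```text
Traceback (most recent call last):
  File "h.py", line 10, in world
    c=vision.camera_info(name); f=210/np.tan(np.radians(c['fov_y'])/2)
ValueError: time passes only in moves, steps and waits
```

View pics/c7.png

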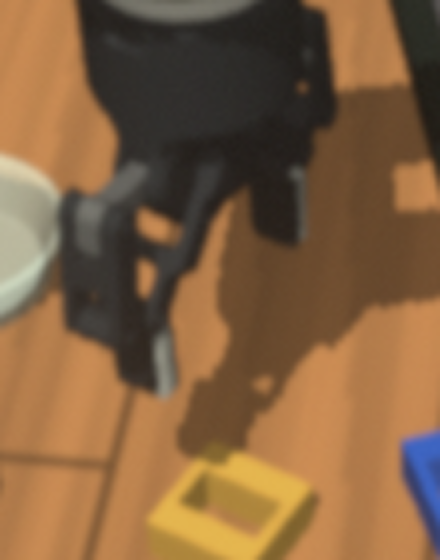

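```bash
python3 - <<'E'
s=open('h.py').read()
s=s.replace("def world","CI={}\ndef info(n):\n    if n not in CI: CI[n]=vision.camera_info(n)\n    return CI[n]\ndef world").replace("c=vision.camera_info(name)","c=info(name)")
open('h.py','w').write(s)
E
python3 - <<'E'
from h import *
p,d=load('side1')
P=[]
for v in range(130,212):
  for u in range(190,270):
    if d[v,u]>0:
        w=world('side',u,v,d[v,u])
        if w[2]>60: P.append((u,v,*w))
P=np.array(P); o=np.argsort(P[:,4])[:40:3]; print(P[o].round(0))
k=P[(P[:,0]>240)]; o=np.argsort(k[:,4])[:15:2]; print(k[o].round(0))
E
```

```text
[[245. 168. 634. 149. 145.]
 [219. 208. 659. 239. 145.]
 [246. 168. 632. 150. 146.]
 [252. 171. 621. 157. 146.]
 [244. 167. 635. 150. 147.]
 [247. 168. 630. 152. 148.]
 [245. 167. 633. 150. 148.]
 [219. 207. 659. 240. 148.]
 [255. 169. 617. 154. 148.]
 [251. 169. 623. 155. 149.]
 [222. 207. 654. 241. 150.]
 [255. 168. 617. 153. 150.]
 [243. 165. 637. 148. 150.]
 [252. 169. 621. 156. 150.]]
[[245. 168. 634. 149. 145.]
 [247. 169. 630. 152. 145.]
 [250. 170. 625. 154. 146.]
 [253. 171. 620. 156. 146.]
 [252. 171. 621. 157. 146.]
 [248. 169. 628. 153. 147.]
 [252. 170. 621. 156. 148.]
 [250. 169. 625. 154. 148.]]
```

Run:
```python
from h import *
p,d=load('side2')
for u,v in((221,246),(235,254),(255,232),(250,228),(200,265),(290,210)): print('ref',u,v,world('side',u,v,d[v,u]).round(0))
for v in range(200,246,4): print(v,[ (u,)+tuple(int(x) for x in world('side',u,v,d[v,u])) for u in (232,236,240,244)])
print(ctrl.tcp_to_grasp)
```

```text
ref 221 246 [673. 209.  13.]
ref 235 254 [647. 218.   6.]
ref 255 232 [617. 181.  24.]
ref 250 228 [627. 173.  24.]
ref 200 265 [704. 242.  -1.]
ref 290 210 [563. 101.  -0.]
200 [(232, 644, 214, 138), (236, 639, 207, 130), (240, 633, 207, 131), (244, 630, 189, 113)]
204 [(232, 644, 215, 129), (236, 638, 215, 130), (240, 633, 210, 126), (244, 630, 191, 105)]
208 [(232, 644, 216, 122), (236, 639, 214, 120), (240, 633, 210, 116), (244, 631, 191, 96)]
212 [(232, 645, 218, 114), (236, 640, 211, 107), (240, 634, 208, 104), (244, 631, 193, 88)]
216 [(232, 648, 208, 94), (236, 641, 209, 95), (240, 635, 207, 94), (244, 632, 191, 76)]
220 [(232, 650, 203, 77), (236, 642, 209, 85), (240, 637, 201, 77), (244, 632, 191, 66)]
224 [(232, 647, 215, 82), (236, 642, 208, 74), (240, 636, 206, 72), (244, 633, 190, 54)]
228 [(232, 646, 223, 82), (236, 644, 205, 61), (240, 638, 202, 57), (244, 633, 192, 46)]
232 [(232, 646, 224, 72), (236, 644, 206, 51), (240, 639, 200, 45), (244, 634, 190, 33)]
236 [(232, 653, 200, 32), (236, 645, 205, 39), (240, 639, 202, 36), (244, 636, 183, 13)]
240 [(232, 653, 202, 23), (236, 652, 180, -2), (240, 644, 181, 0), (244, 637, 181, 0)]
244 [(232, 652, 209, 22), (236, 645, 209, 23), (240, 638, 209, 24), (244, 632, 209, 24)]
18.700000000000003
```

Depth shows the finger tips about 33 mm above the reported TCP when open, and about 22–25 mm above it when shut. That disagrees with the stated TCP. I'll lift, reopen, go deeper in guarded steps and watch the force.

```bash
python3 -m pendant '[[[1,0,0,0.03,0],[1,0,0,0.05,0],[-1,0,0,0.05,0],[-1,0,0,0.05,0],[-1,0,0,0.05,0],[-1,0,0,0.05,0],[-1,0,0,0.05,0],[-1,0,0,0.05,0],[-1,0,0,0.05,0],[-1,0,0,0.02,0],[-1,0,0,-0.005,0],[-1,0,0,-0.01,0],[-1,0,0,-0.015,0],[-1,0,0,-0.015,0],[-1,0,0,-0.015,0]]]' 50
python3 - <<'E'
from h import *
p,d=cap('side','side3');crop('side3',180,150,300,270,5,'c8')
print(monitor.sense()['eef_pos'])
P=[]
for v in range(170,260):
  for u in range(195,275):
    if d[v,u]>0:
        w=world('side',u,v,d[v,u])
        if sum(p[v,u].astype(int))<130: P.append((u,v,*w))
P=np.array(P); o=np.argsort(P[:,4])[:40:3]; print(P[o].round(0))
E
```

```text
time_s: 4.95
eef_pos: [647.4, 190.1, -8.8]
ee_rot: [0.0, 0.835, 0.55, 0.001]
force: [1.0, 0.0, -0.0]
grip_width: 1.003
[647.32443616 190.07322852  -8.83893125]
[[250. 218. 630. 149.  23.]
 [247. 216. 636. 149.  28.]
 [251. 218. 628. 153.  28.]
 [252. 218. 626. 154.  29.]
 [252. 217. 626. 152.  30.]
 [254. 218. 622. 154.  30.]
 [246. 214. 637. 148.  32.]
 [249. 215. 632. 150.  32.]
 [253. 216. 624. 153.  34.]
 [251. 215. 628. 151.  34.]
 [254. 216. 622. 154.  36.]
 [248. 213. 633. 150.  38.]
 [249. 213. 631. 151.  39.]
 [253. 215. 624. 155.  39.]]
```

View pics/c8.png

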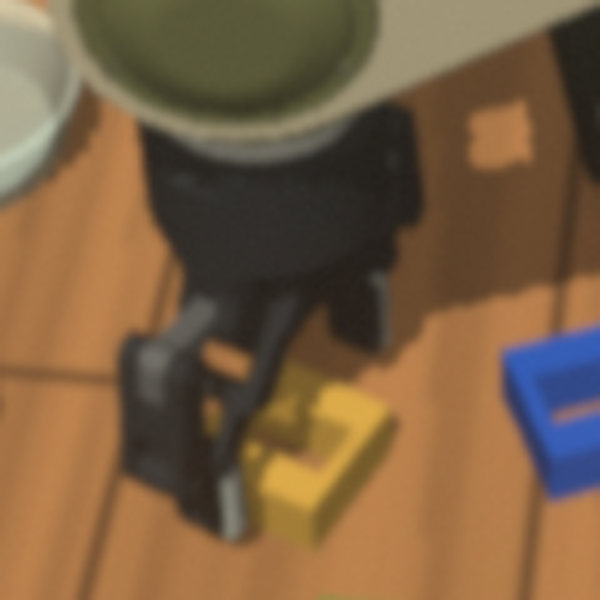

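The open tips straddle the nut, level with its top at about z=24. I go 11 mm lower, so the tips are at about 3 mm once closed to 52 mm, then close.

```bash
python3 -m pendant '[[[-1,0,0,-0.006,0],[-1,0,0,-0.011,0],[-1,0,0,-0.011,0],[1,0,0,-0.011,0],[1,0,0,-0.011,0],[1,0,0,-0.011,0],[1,0,0,-0.011,0],[1,0,0,-0.011,0],[1,0,0,-0.011,0],[1,0,0,-0.011,0],[1,0,0,-0.011,0],[1,0,0,-0.011,0]]]' 50
python3 - <<'E'
from h import *
p,d=cap('side','side4');crop('side4',180,150,300,270,5,'c9')
E
```

```text
time_s: 6.2
eef_pos: [647.0, 190.0, -20.6]
ee_rot: [0.0, 0.835, 0.55, 0.0]
force: [-0.8, -0.3, 5.6]
grip_width: 0.597
```

View pics/c9.png

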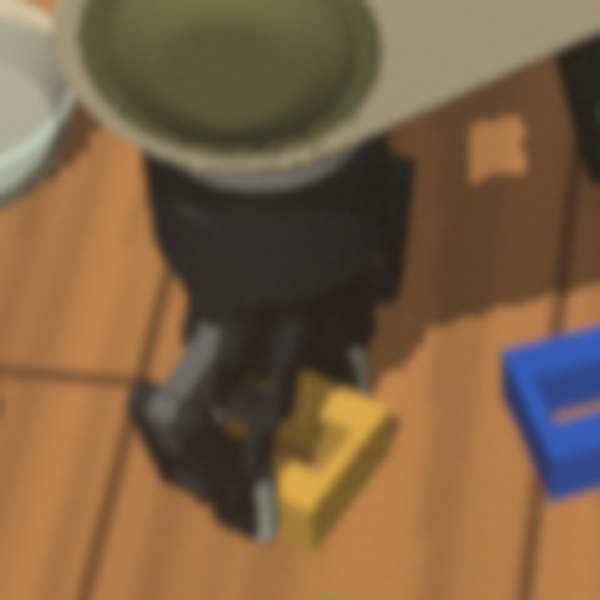

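The jaws hold the nut at 51 mm opening. I lift, carry it over the stud and turn it into line.

```bash
python3 -m pendant '[[[1,0,0,0.03,0],[1,0,0,0.07,0],[1,0,0,0.1,0],[1,-0.02,-0.032,0.1,5],[1,-0.041,-0.066,0.1,12],[1,-0.061,-0.099,0.1,19],[1,-0.082,-0.132,0.1,26],[1,-0.102,-0.165,0.1,32],[1,-0.123,-0.198,0.1,36],[1,-0.1384,-0.2232,0.1,38.4],[1,-0.1384,-0.2232,0.1,38.4],[1,-0.1384,-0.2232,0.1,38.4],[1,-0.1384,-0.2232,0.1,38.4],[1,-0.1384,-0.2232,0.1,38.4],[1,-0.1384,-0.2232,0.1,38.4]]]' 50
python3 - <<'E'
from h import *
p,d=cap('side','side5');p,d=cap('top','top5');s=monitor.sense();print(s['eef_pos'],s['grip_width'],s['joints'])
crop('side5',260,60,400,200,5,'c10')
E
```

```text
time_s: 7.75
eef_pos: [508.4, -32.6, 78.7]
ee_rot: [-0.0, 0.607, 0.795, -0.0]
force: [0.3, -0.2, -3.0]
grip_width: 0.599
[508.36714058 -32.82759879  78.77805959] 0.5994010526282488 [-2.94832476e-01  4.26690350e-01  1.71102466e+00  4.29253052e-05
  1.00403469e+00 -2.13141271e+00]
```

View pics/c10.png

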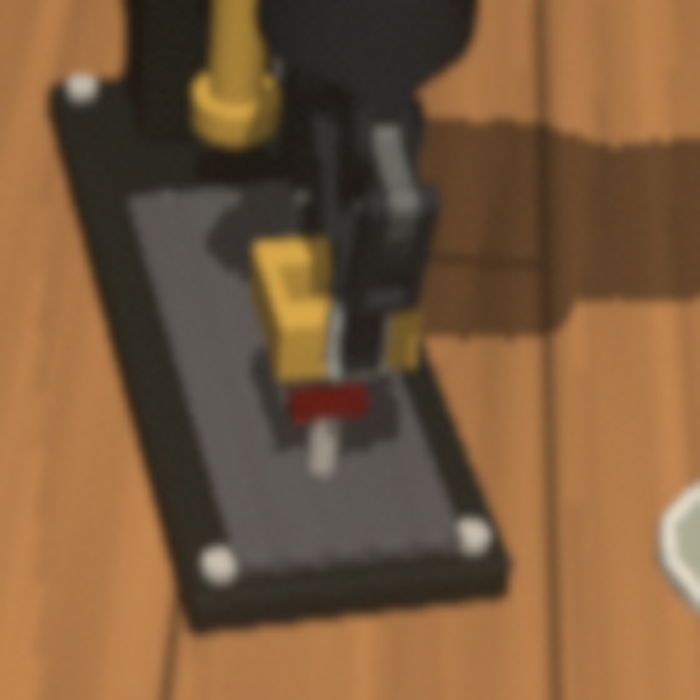

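View pics/top5.png

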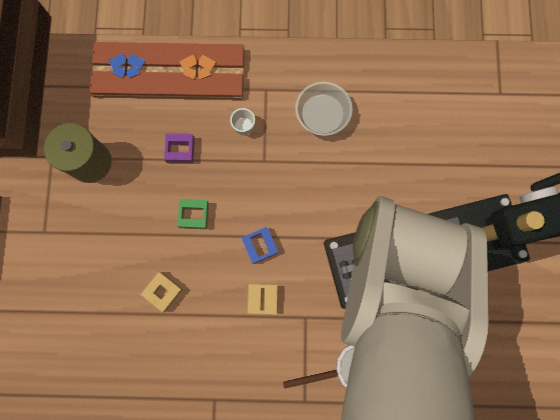

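The nut hangs above the red head, (328,402) in the crop, turned in line with it. I'll measure its visible corners and compare them with the head, both from the side camera.

Run:
```python
from m import *
crop('side5',300,95,350,155,10,'c11')
crop('side0',305,125,345,165,14,'c12')
```

```text
(no output)
```

View pics/c11.png

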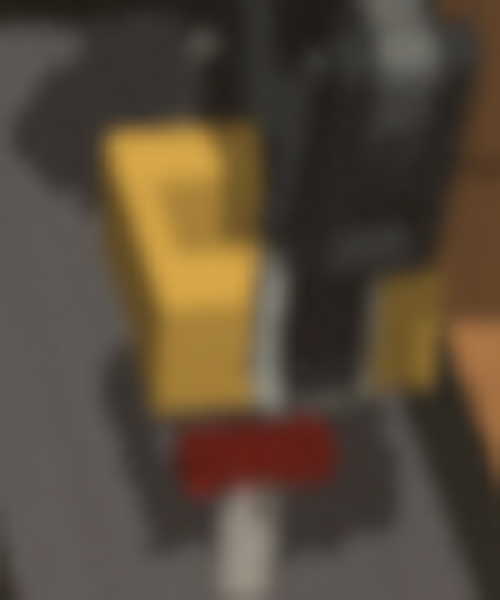

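View pics/c12.png

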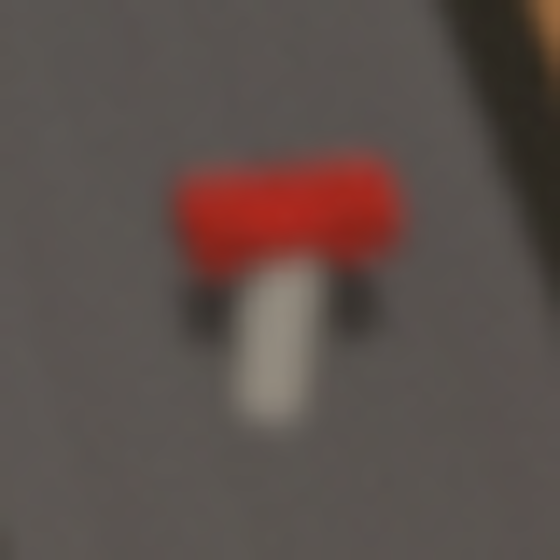

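Run:
```python
from m import *
h=np.vstack([quad('side',[(178,180),(385,155)],(305,125),14,66),quad('side',[(400,252),(203,276)],(305,125),14,58)])
rep(h,'head')
print('neck',quad('side',[(265,425)],(305,125),14,30))
zt=78.8+21+24
a=quad('side',[(103,133),(155,320),(441,275)],(300,95),10,zt)
b=quad('side',[(155,415),(436,390)],(300,95),10,zt-24)
print(a.round(1),b.round(1))
print('centre',((a[0]+a[2])/2).round(1), [np.degrees(np.arctan2(*(x[::-1]))).round(1) for x in (a[2]-a[1],b[1]-b[0],a[1]-a[0])],[np.linalg.norm(x).round(1) for x in (a[2]-a[1],b[1]-b[0],a[1]-a[0])])
```

```text
head c [507.  -32.4] edges [29.6 11.4 28.1 11.4] ang [ 16.7 105.8  16.6 113.2]
neck [[508.06797914 -24.72704795]]
[[541.2 -47.9]
 [528.5   6.4]
 [477.4 -12.1]] [[527.2   3.9]
 [475.9  -8.9]]
centre [509.3 -30. ] [np.float64(-160.0), np.float64(-166.0), np.float64(103.2)] [np.float64(54.3), np.float64(52.9), np.float64(55.8)]
```

Nut and head agree within 2–3 mm and 2°, inside the 5 mm clearance. I correct by (−1,−1) mm, lower to just above the head and look again.

```bash
python3 -m pendant '[[[1,-0.001,-0.001,-0.015,0],[1,-0.001,-0.001,-0.026,0],[1,-0.001,-0.001,-0.026,0],[1,-0.001,-0.001,-0.026,0],[1,-0.001,-0.001,-0.026,0]]]' 50
python3 - <<'E'
from h import *
p,d=cap('side','side6');crop('side6',295,95,355,155,10,'c13')
E
```

```text
time_s: 8.35
eef_pos: [507.6, -34.3, 53.4]
ee_rot: [0.0, 0.607, 0.794, 0.0]
force: [0.7, 0.4, -2.8]
grip_width: 0.599
```

View pics/c13.png

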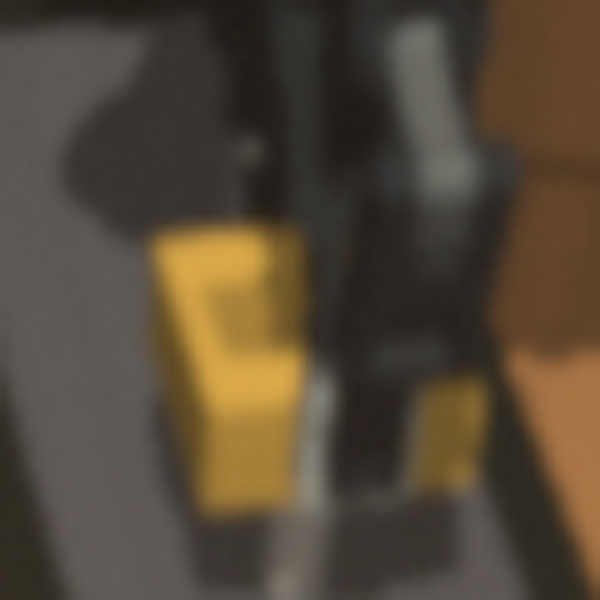

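The slot runs along the head. I lower it in slow, guarded steps.

```bash
python3 -m pendant '[[[1,0,0,-0.005,0],[1,0,0,-0.01,0],[1,0,0,-0.015,0],[1,0,0,-0.02,0],[1,0,0,-0.02,0]]]' 50
python3 - <<'E'
from h import *
p,d=cap('side','side7');crop('side7',295,95,355,155,10,'c14')
E
```

```text
time_s: 8.9
eef_pos: [506.8, -34.1, 32.0]
ee_rot: [-0.001, 0.607, 0.794, -0.0]
force: [-0.8, 0.4, -2.6]
grip_width: 0.598
```

View pics/c14.png

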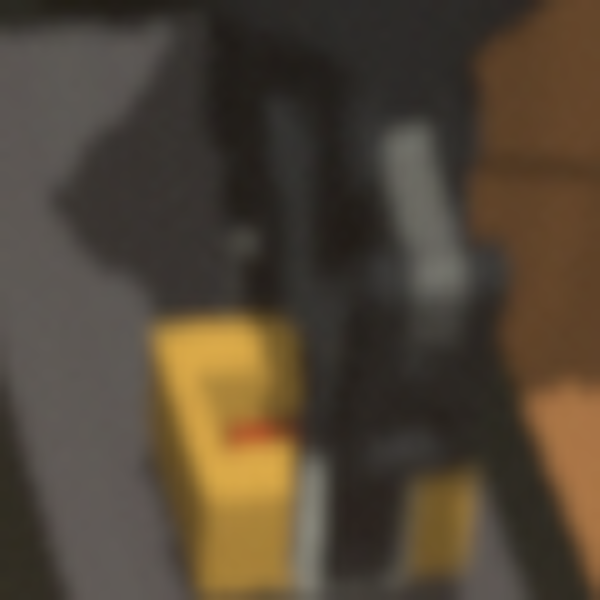

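The red head is in the slot and there is no contact force. On down to the plate.

```bash
python3 -m pendant '[[[1,0,0,-0.006,0],[1,0,0,-0.012,0],[1,0,0,-0.017,0],[1,0,0,-0.02,0],[1,0,0,-0.022,0],[1,0,0,-0.022,0],[1,0,0,-0.022,0]]]' 50
python3 - <<'E'
from h import *
p,d=cap('side','side8');crop('side8',295,95,355,155,10,'c15')
print(monitor.sense()['force'],monitor.sense()['eef_pos'])
for u,v in((315,147),(314,145),(318,149),(316,148)): print(world('side',u,v,d[v,u]).round(1))
E
```

```text
time_s: 9.65
eef_pos: [507.4, -34.3, 11.0]
ee_rot: [0.0, 0.607, 0.794, 0.0]
force: [0.8, 0.4, -2.2]
grip_width: 0.599
[ 0.44529362 -0.42216689 -2.05650281] [507.4037228  -34.26022686  11.05556906]
[525.9 -19.2  53.6]
[528.2 -23.2  55.1]
[519.8 -11.9  55.4]
[523.8 -15.5  54.5]
```

View pics/c15.png

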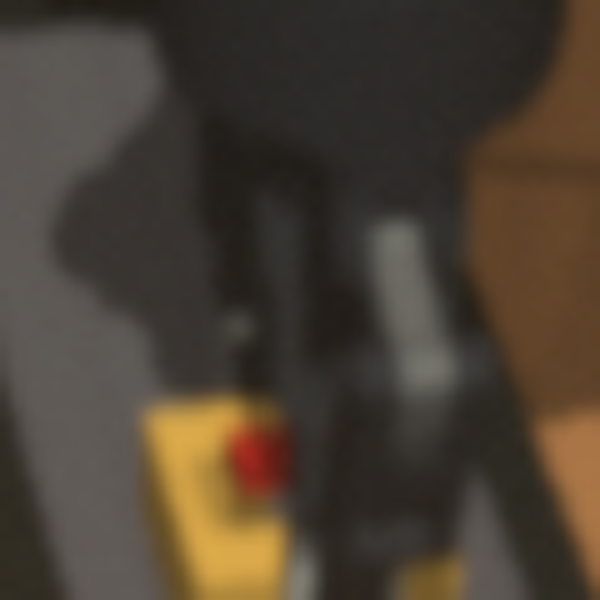

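```bash
python3 -m pendant '[[[1,0,0,-0.001,0],[1,0,0,-0.0015,0],[1,0,0,-0.0015,0]]]' 50; python3 -m pendant '[[[1,0,0,-0.0008,0],[1,0,0,-0.0008,0],[1,0,0,-0.0008,0]]]' 50
```

```text
time_s: 10.0
eef_pos: [507.2, -34.2, 9.4]
ee_rot: [-0.0, 0.607, 0.794, -0.0]
force: [-0.0, 0.2, -2.7]
grip_width: 0.598
time_s: 10.3
eef_pos: [507.3, -34.2, 9.3]
ee_rot: [0.0, 0.607, 0.794, -0.0]
force: [-4.6, 0.5, 5.8]
grip_width: 0.597
```

The nut has seated: the vertical force rose by about 8 N at TCP z 9.3. I relieve it by 0.5 mm and give the quarter turn (−90°).

```bash
python3 -m pendant '[[[1,0,0,0.0006,0],[1,0,0,0.0006,-7],[1,0,0,0.0006,-14],[1,0,0,0.0006,-21],[1,0,0,0.0006,-28],[1,0,0,0.0006,-35],[1,0,0,0.0006,-42],[1,0,0,0.0006,-49],[1,0,0,0.0006,-56],[1,0,0,0.0006,-63],[1,0,0,0.0006,-70],[1,0,0,0.0006,-77],[1,0,0,0.0006,-84],[1,0,0,0.0006,-90],[1,0,0,0.0006,-90],[1,0,0,0.0006,-90]]]' 50
python3 - <<'E'
from h import *
p,d=cap('side','side9');crop('side9',285,85,365,165,8,'c16')
s=monitor.sense();print(s['force'],s['wrist_torque'])
E
```

```text
time_s: 11.9
eef_pos: [507.4, -34.3, 9.3]
ee_rot: [0.0, 0.991, 0.134, 0.0]
force: [-0.2, -1.1, 0.7]
grip_width: 0.596
[ 0.26645202 -0.16143789 -0.03351951] [ 0.01979072  0.08054456 -0.00146356]
```

View pics/c16.png

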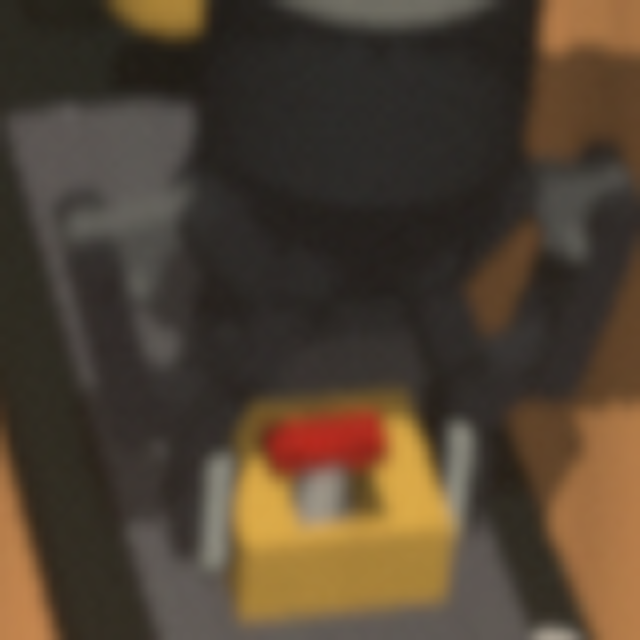

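The head now lies across the slot, at (325,440) in the crop, with the neck free in it. I set the nut down, open and lift straight off.

```bash
python3 -m pendant '[[[1,0,0,-0.0005,0],[1,0,0,-0.0005,0],[-1,0,0,-0.0005,0],[-1,0,0,-0.0005,0],[-1,0,0,-0.0005,0],[-1,0,0,-0.0005,0],[-1,0,0,-0.0005,0],[-1,0,0,-0.0005,0],[-1,0,0,-0.0005,0],[-1,0,0,0.02,0],[-1,0,0,0.05,0],[-1,0,0,0.09,0],[-1,0,0,0.13,0],[-1,0,0,0.16,0],[-1,-0.04,0.03,0.18,0],[-1,-0.08,0.06,0.18,0],[-1,-0.12,0.1,0.18,0],[-1,-0.12,0.14,0.18,0],[-1,-0.12,0.18,0.18,0]]]' 50
python3 - <<'E'
from h import *
p,d=cap('side','side10');crop('side10',285,95,365,175,7,'c17')
p,d=cap('top','top10');crop('top10',335,230,405,300,8,'c18')
E
```

```text
time_s: 13.85
eef_pos: [385.9, 147.4, 189.8]
ee_rot: [-0.0, 0.991, 0.132, 0.001]
force: [0.4, -0.9, 0.0]
grip_width: 1.001
```

View pics/c17.png

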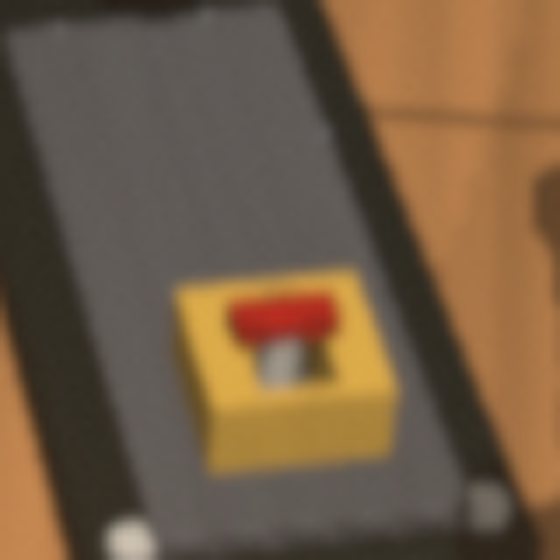

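View pics/c18.png

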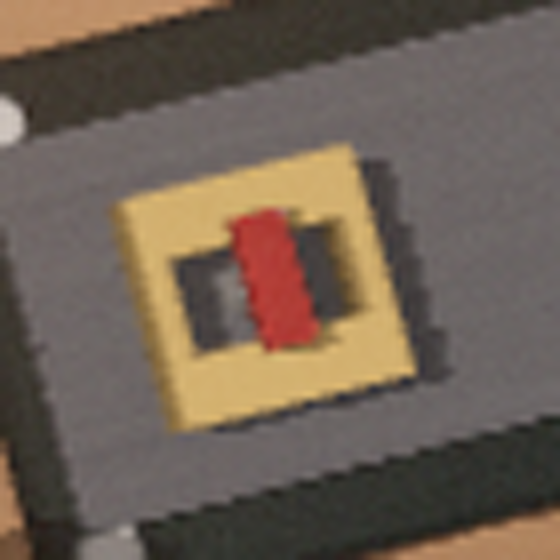

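Both views show the nut flat on the plate, the red head crosswise over the slot, and the gripper clear. I'm handing it in.

```bash
python3 -c "
from rig import order; print(order.finish_job())"
```

```text
the job is handed in; nothing more can be done
None
```

The nut with the 40 x 22 mm slot is on the stud, flat on the die plate, turned −90° and released. I handed the job in at about 14 s.

- **Last checks:** Pictures from both cameras after release show the nut flat on the plate with the red head lying square across the slot. The gripper is open and well clear, with wrist force near zero. At each check during the fit the force was low: about 8 N when the nut met the plate, about 1 N at the end of the turn.
- **First grip missed:** The fingers closed over the nut's rim into its slot. The nut did not move. The depth images put the open finger tips about 33 mm above the reported TCP, and about 22–25 mm above it when shut. This disagrees with the stated tool frame. I reopened, went about 26 mm lower, and the second grip held.
- **Small disagreement:** Over the stud, the side camera put the nut 2–3 mm off the head's centre. I corrected by 1 mm in x and y; the rest was within the 5 mm clearance.

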